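# Shut and latch the flute case

### The job

The repaired flute is packed: close its case. With the fingertips push the raised lid over and gently down until it is fully shut, then push each of the two brass catches on its front over and down until it lies flat against the front of the case. Nothing is to be gripped, lifted or carried; leave the case where it lies, the flute joints in their bed and the other things on the bench as they are.

Things in the scene. Friction and masses are not known exactly. Their poses are not given: they have to be found in the camera images.
- case: black flute case, loose on the bench (1.5 to 2 kg in all; slides if pushed sideways with over 6 N). Bottom half 118 mm deep (own x), 400 long (own y), 32 high. Origin: centre of its underside; own -x is the front with the catches; own z up. A folded handle stands 12 mm out of the front at own y -50 to 50 mm, below 25 mm. The lid's hinge line runs along own y at own x = 59 mm, z = 32 mm.
- lid (a joint): lid angle, rad: 0 fully shut, 1.57 upright, more leans back over the rear; starts 1.75 to 2.1, stop at 2.15. Stiff friction hinge: the lid stays where it is left and takes 1 to 3 N at its free edge to move. The lid is a shell 22 mm high, 400 mm long, 118 mm from hinge line to free edge; shut, its flat top (the outer face) is 54 mm above the bench.
- lid_edge (a point): middle of the lid's free edge, on the lid's outer face: shut, it is the front top edge of the case, 54 mm above the bench. Open, the outer face (to push on) looks away from the front.
- catch_left (a joint): angle (rad) of the brass catch on the lid's front at own y = +115 mm: 0 flat down on the front, 1.57 straight out, more is raised; starts 1.45 to 2.1. A plate 26 mm wide, 31 long. Pivot, lid shut: case own x = -62 mm, z = 40 mm. Flat down it stands 9 mm out of the front and ends 9 mm above the bench. Friction holds it where it is left; under 1 N at its end moves it.
- catch_left_tip (a point): the curled free end of the left catch, 28 mm from its pivot
- catch_right (a joint): the same for the catch near the case's own -y end: pivot, with the lid shut, at case own x = -62 mm, y = -115 mm, z = 40 mm
- catch_right_tip (a point): the curled free end of the right catch, 28 mm from its pivot
- flute_body_mid (a point): middle of the flute's body section, a copper tube 350 mm long, 19 mm across, silver keys on top, lying in the rear groove of the case; 20 mm above the case's underside
- flute_head_mid (a point): middle of the flute's head section, a copper tube 225 mm long, 19 mm across, in the left part of the front groove; 20 mm above the case's underside
- flute_foot_mid (a point): middle of the flute's foot section, a copper tube 140 mm long, 19 mm across, with keys, in the right part of the front groove; 20 mm above the case's underside
- wash_bottle: white wash bottle, 62 mm across, 145 mm high (bent spout to 180 mm), standing on the bench beside the case; origin centre of its underside
- glue_bottle: yellow glue bottle with a red nozzle, 46 mm across, 121 mm high, standing beside the case; origin centre of its underside
- spirit_lamp: glass spirit lamp with a metal cap, 68 mm across, 86 mm high, standing beside the case; origin centre of its underside
- oil_bottle: small amber oil bottle with a black cap, 30 mm across, 56 mm high, standing in front of the case between the two catches; origin centre of its underside
- screwdriver: screwdriver with a wooden handle lying on the bench in front of the case's left end, 210 mm long, 18 mm high; origin on the bench under the front end of the handle, own x towards the blade
Not all that is in view belongs to the job. Leave any pink or turquoise look-alike of the spirit_lamp alone.

How it is judged:
By the outcome, as a careful person would: the job done as asked, in the order asked, and still so for the second after the job is handed in, with the robot touching nothing.
It also fails if it takes over 54 s, if anything falls off the work surface, if the arm or the gripper's body presses on something with over 40 N, if the wrist force passes 120 N, or if a joint passes its speed limit or range.

### The arm

A 6-joint arm with a two-finger parallel gripper is mounted at the origin on the work surface. World frame = base frame: x ahead of the robot, y to its left, z up, the work surface at z = 0. Lengths are in m, angles in rad, forces in N, time in s.
With the tool pointing down it reaches from about 0.35 to 0.775 m from the base axis. Payload 7.3 kg.
Tool frame: the origin (TCP) lies at the very end of the fingers, on their centre line; the grasp point (between the pads) lies 19 mm behind it; z points along the fingers, y is the line along which they close (so a half turn about z gives the same grasp; the last joint's range is limited). The gripper opens to 92 mm and grips with 3 to 60 N. Pads are 19 mm wide; open, the fingers measure 130 mm over their backs; the gripper's body (75 mm by 190 mm) begins 47 mm behind the grasp point.
Start: joints at [-1.447, 0.342, 1.524, -0, 1.275, -0.146], TCP at [0.14, -0.506, 0.227] pointing down, gripper open.
Joint ranges: [-2.53, 2.53], [-0.77, 2.02], [0.04, 2.7], [-1, 4.14], [0.28, 2.66], [-3.11, 3.11]. Speed limits (rad/s): [2.57, 2.57, 3.14, 3.14, 3.14, 3.14].

### API

Orientations are given as [roll, pitch, yaw] about the fixed x, y, z axes, in that order (R = Rz(yaw) Ry(pitch) Rx(roll)).
In Python, from cell import robot gives the robot as it stands. The module is installed in compiled form; this text tells all that it offers.
- The arm moves only by the tool arm_command, never from a script. Its argument "moves" is a list of rows, each a list of 3 entries, a list of its own where there are three numbers: the shift along the tool's x, y, z in m, then the turn, a rotation vector about the tool's x, y, z in rad, then the finger opening in m, from 0 to 0.0918. In form: [[[dx, dy, dz], [ax, ay, az], claw], ...]. A call has exactly 5 rows; each row is the pose to reach, as a shift and turn from the pose commanded when the call began, along the tool's axes at that moment; what a row does not reach only later rows make up. A row lasts 1/10 s, in which the tool goes at most 50 mm and 8.59 degrees, less where a joint would pass 70% of its speed; a pose out of reach is approached as far as the arm can. A call with a gripper value outside its range is refused whole. The fingers move at their own pace and stop on an object; "squeeze" is the grip in N (left out, the last holds). Time passes only in rows, so rows that repeat a pose let the fingers close, or fill a call up. It gives the time, the measured TCP pose, the force, the opening and the grip force at its end, in the units of the state.
- robot.observe(): the state, without advancing time (a new reading comes with each control period).
- robot.read_camera(name): name is "scene" or "top"; returns the picture (384x512x3 uint8, red, green, blue); there is no depth.
- robot.camera_model(name): a dict with "fx", "fy", "cx", "cy" (pixels), "R" (3x3) and "t" (3): a world point X has camera coordinates R X + t. Camera axes: x right, y down, z forward; pixel columns grow to the right and rows downward; lengths in m; the calibration is good to about 2 mm. A picture is of the moment at which its call begins. camera_model takes no time and is no camera call.
- robot.hand_in(): hands the job in; it is judged then, once.
The state is a dict: "time": time; "qpos": joint angles; "qvel": joint speeds; "joint_efforts": joint torques, N m; "tool_pos": TCP position; "tool_rot": TCP orientation; "contact_force": force on the tool from outside, world axes, zero at the start; "torque": the same for the moment, N m; "opening": finger opening in m; "grip_force": force on a finger pad.
Only numpy, scipy, OpenCV 4.12 (cv2) and the standard library are available. Lean on these libraries where they do the work, as an engineer would, in place of code of your own. Each camera call takes 0.05 s, during which the arm holds its last target. There are 200 camera calls.

## Working session

There is one attempt and no reset: what is moved stays moved. The work goes in short steps, Python scripts to look and compute and a tool call to move; the robot and the scene stay as the last step left them, time stands still between calls to the robot, and variables do not carry over. Pictures are saved under pics/ and viewed, at most 10 in all, crops included, and the job is handed in when it is done.

Besides the shell and the picture viewer there is one more tool, called after "Request:" as name(argument=value, ...), one argument or row to a line, values as JSON. arm_command: Moves the arm, as the interface text tells. Its arguments: {"type":"object","properties":{"moves":{"type":"array"},"squeeze":{"type":"number"}},"required":["moves"]}

```bash
mkdir -p pics; python3 - <<'E'
from cell import robot
import cv2,numpy as np
for n in("scene","top"):
    im=robot.read_camera(n);cv2.imwrite(f"pics/{n}0.png",im[:,:,::-1]);m=robot.camera_model(n)
    print(n,m['fx'],m['cx'],m['cy'],np.round(m['R'],3).tolist(),np.round(m['t'],3), -np.array(m['R']).T@m['t'])
s=robot.observe();print(s)
E
```

```text
scene 449.5632753267735 254.63127603847582 197.94083703034545 [[0.546, 0.838, 0.004], [0.674, -0.436, -0.596], [-0.498, 0.328, -0.803]] [-0.295 -0.308  1.518] [ 1.12448642 -0.38503546  1.03590923]
top 482.0574010031079 255.49488771313943 192.87897102310694 [[-0.025, -1.0, -0.017], [-0.997, 0.026, -0.073], [0.073, 0.015, -0.997]] [0.02  0.533 1.576] [ 0.41606066 -0.01795701  1.61104848]
{'time': 0.1, 'qpos': array([-1.44701151e+00,  3.42641311e-01,  1.52492383e+00,  1.49248604e-05,
        1.27537112e+00, -1.46003026e-01]), 'qvel': array([ 0.00028374, -0.00032339, -0.00210541, -0.00140197,  0.00056642,
       -0.00078497]), 'joint_efforts': array([ 3.31514180e-03, -4.32002699e+01, -2.44694406e+01,  7.20115146e-02,
        5.26158081e-02, -5.59295825e-05]), 'tool_pos': array([ 0.13990672, -0.50564678,  0.22611973]), 'tool_rot': array([-3.14026542e+00, -2.09594650e-04,  2.69783348e-01]), 'contact_force': array([-0.13864734, -0.44723086, -0.74391869]), 'torque': array([ 0.03292625, -0.03885057,  0.01518464]), 'grip_force': 0.0, 'opening': 0.09154135632892052}
```

View pics/scene0.png

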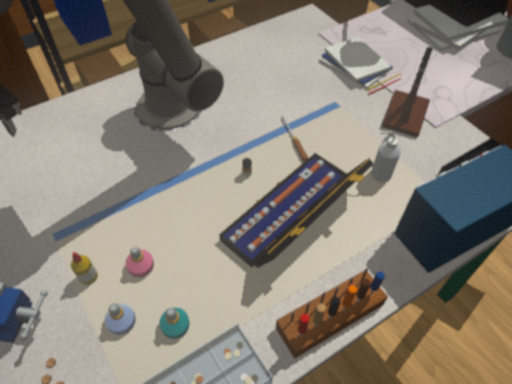

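View pics/top0.png

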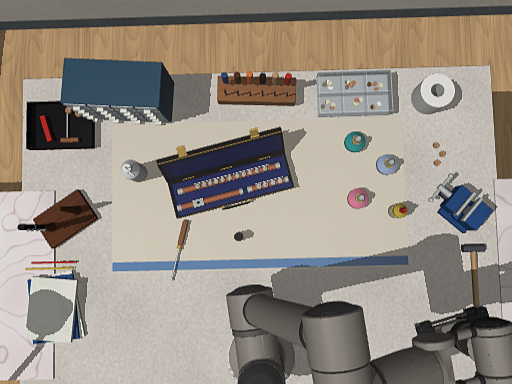

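The case lies in the middle with its front towards the robot. In the top view the front edge runs from about (178,214) to (297,187). The lid leans back behind it, catches at (181,152) and (254,132); oil bottle is at (239,236) and the screwdriver at (180,245). I'll take a zoomed look.

```bash
python3 - <<'E'
import cv2
im=cv2.imread("pics/top0.png")[118:258,140:315]
cv2.imwrite("pics/topz.png",cv2.resize(im,(700,560),interpolation=cv2.INTER_CUBIC))
E
```

```text
(no output)
```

View pics/topz.png

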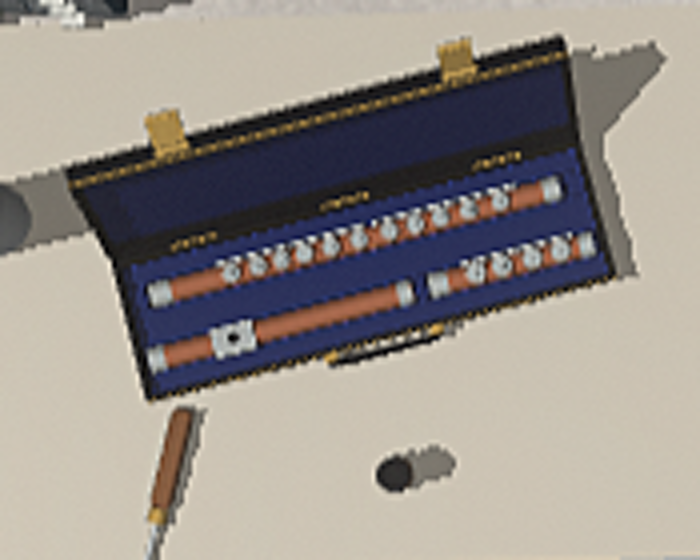

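Zoomed view: front rim corners at zoom (150,400) and (614,275), lid outer edge from (66,165) to (562,37), oil cap at (395,473), catches at (166,130) and (457,58).

```bash
cat > h.py <<'E'
from cell import robot
import numpy as np,cv2
def ray(n,u,v,z):
    m=robot.camera_model(n);R=np.array(m['R']);c=-R.T@np.array(m['t'])
    d=R.T@np.array([(u-m['cx'])/m['fx'],(v-m['cy'])/m['fy'],1]);return c+d*(z-c[2])/d[2]
def pz(x,y,z): return ray("top",140+x/4,118+y/4,z)
E
python3 - <<'E'
from h import *
np.set_printoptions(precision=4,suppress=True)
fl,fr=pz(150,400,.032),pz(614,275,.032); print("front",fl,fr,np.linalg.norm(fl-fr))
d=(fl-fr)[:2];d/=np.linalg.norm(d);yaw=np.arctan2(-d[0],d[1]);ex=np.array([d[1],-d[0]])
c=(fl+fr)[:2]/2+ex*.059;print("yaw",yaw,"centre",c)
def own(p): q=p[:2]-c; return np.array([q@ex,q@d,p[2]])
for n,p in dict(hingeL=(112,262,.032),hingeR=(578,152,.032),oil=(395,473,.056),drvTop=(183,408,.015),
  body1=(158,293,.02),body2=(553,188,.02)).items(): print(n,own(pz(*p)))
for z in(.12,.13,.14):print(z,own(pz(66,165,z)),own(pz(562,37,z)),"catch",own(pz(164,112,z)),own(pz(455,40,z)))
print("wash",own(ray("top",132,170,.1)),own(ray("top",136,172,.0)))
print("start",own(robot.observe()['tool_pos']))
for th in(1.75,1.85,1.95,2.05,2.15):print(th,.059-.118*np.cos(th)+.022*np.sin(th),.032+.118*np.sin(th)+.022*np.cos(th))
print("reach rear",np.linalg.norm(c+ex*.15),c+ex*.15)
E
```

```text
front [0.4561 0.2645 0.032 ] [ 0.549  -0.1187  0.032 ] 0.39430831391820215
yaw 0.23772836877277662 centre [0.5599 0.0868]
hingeL [0.0593 0.1993 0.032 ]
hingeR [ 0.0469 -0.1955  0.032 ]
oil [-0.1687  0.0169  0.056 ]
drvTop [-0.0714  0.1752  0.015 ]
body1 [0.026  0.1707 0.02  ]
body2 [ 0.0249 -0.1685  0.02  ]
0.12 [0.1301 0.2005 0.12  ] [ 0.126  -0.2003  0.12  ] catch [0.1505 0.1159 0.12  ] [ 0.1457 -0.1189  0.12  ]
0.13 [0.1282 0.1987 0.13  ] [ 0.124  -0.1994  0.13  ] catch [0.1484 0.1146 0.13  ] [ 0.1436 -0.1185  0.13  ]
0.14 [0.1262 0.1969 0.14  ] [ 0.1221 -0.1985  0.14  ] catch [0.1463 0.1134 0.14  ] [ 0.1415 -0.1182  0.14  ]
wash [0.1212 0.2877 0.1   ] [0.13   0.2997 0.    ]
start [-0.5477 -0.4769  0.2261]
1.75 0.10168072539786667 0.14418892850683573
1.85 0.11266770359074912 0.1393674885209461
1.95 0.12311845182953697 0.13347326808072826
2.05 0.13292854969238635 0.1265651602884506
2.15 0.1419999779242389 0.11871218867365678
reach rear 0.7161716106182001 [0.7057 0.1221]
```

Request:
arm_command(
  moves=[
    [[0.035,-0.025,0],[0,0,0.032],0],
    [[0.07,-0.05,0],[0,0,0.032],0],
    [[0.105,-0.075,0],[0,0,0.032],0],
    [[0.14,-0.1,0],[0,0,0.032],0],
    [[0.18,-0.12,0],[0,0,0.032],0],
  ],
  squeeze=10,
)

```text
time: 0.6
tool_pos: [0.2818, -0.3406, 0.2265]
tool_rot: [-3.141, 0.0, 0.237]
contact_force: [0.5, -1.4, 0.3]
opening: 0.0565
grip_force: 0.0
```

Request:
arm_command(
  moves=[
    [[0.035,-0.025,0],[0,0,0],0],
    [[0.07,-0.05,0],[0,0,0],0],
    [[0.105,-0.075,0],[0,0,0],0],
    [[0.14,-0.1,0],[0,0,0],0],
    [[0.18,-0.12,0],[0,0,0],0],
  ],
)

```text
time: 1.1
tool_pos: [0.4285, -0.1815, 0.2266]
tool_rot: [-3.141, 0.001, 0.238]
contact_force: [0.3, -2.1, 1.0]
opening: 0.0165
grip_force: 0.0
```

Request:
arm_command(
  moves=[
    [[0.035,-0.025,0],[0,0,0],0],
    [[0.07,-0.05,0],[0,0,0],0],
    [[0.105,-0.075,0],[0,0,0],0],
    [[0.14,-0.1,0],[0,0,0],0],
    [[0.18,-0.12,0],[0,0,0],0],
  ],
)

```text
time: 1.6
tool_pos: [0.5752, -0.0224, 0.2264]
tool_rot: [-3.141, 0.001, 0.238]
contact_force: [-0.0, -0.7, 0.5]
opening: 0.0005
grip_force: 0.0
```

```bash
cat >> h.py <<'E'
np.set_printoptions(precision=4,suppress=True)
C=np.array([.5599,.0868]);YAW=.2377
def own(p):
    e=np.array([np.cos(YAW),np.sin(YAW)]);q=np.array(p[:2])-C
    return np.array([q@e,q@[-e[1],e[0]],p[2]])
def st():
    s=robot.observe();print(s['time'],own(s['tool_pos']),s['tool_rot'],s['contact_force'],s['opening'])
E
python3 -c "from h import *;st()"
```

```text
1.6 [-0.0109 -0.1097  0.2264] [-3.1413  0.001   0.2383] [-0.0374 -0.7376  0.4733] 0.0005279781249161054
```

Request:
arm_command(
  moves=[
    [[0.04,-0.025,0],[0,0,0],0],
    [[0.08,-0.05,0],[0,0,0],0],
    [[0.12,-0.08,0],[0,0,0],0],
    [[0.15,-0.1,0],[0,0,0],0],
    [[0.18,-0.115,0],[0,0,0],0],
  ],
)

```text
time: 2.1
tool_pos: [0.7231, 0.1322, 0.2258]
tool_rot: [-3.141, 0.001, 0.239]
contact_force: [0.5, -0.7, -0.3]
opening: 0.0008
grip_force: 0.0
```

Request:
arm_command(
  moves=[
    [[0,0,0],[0,0,0],0],
    [[0,0,0.03],[0,0,0],0],
    [[0,0,0.06],[0,0,0],0],
    [[0,0,0.09],[0,0,0],0],
    [[0,0,0.12],[0,0,0],0],
  ],
)

```text
time: 2.6
tool_pos: [0.7218, 0.1291, 0.1053]
tool_rot: [3.141, 0.001, 0.237]
contact_force: [-0.0, -0.3, 0.7]
opening: 0.0007
grip_force: 0.0
```

```bash
python3 -c "
from h import *;st()
im=robot.read_camera('top');a=im[100:258,140:315,::-1];b=robot.read_camera('scene')[130:290,200:400,::-1]
cv2.imwrite('pics/p1.png',np.hstack([cv2.resize(a,(400,361)),cv2.resize(b,(400,361))]))"
```

```text
2.6 [0.1673 0.003  0.1053] [3.1414 0.001  0.2373] [-0.0023 -0.3281  0.7114] 0.0006744431072069233
```

View pics/p1.png

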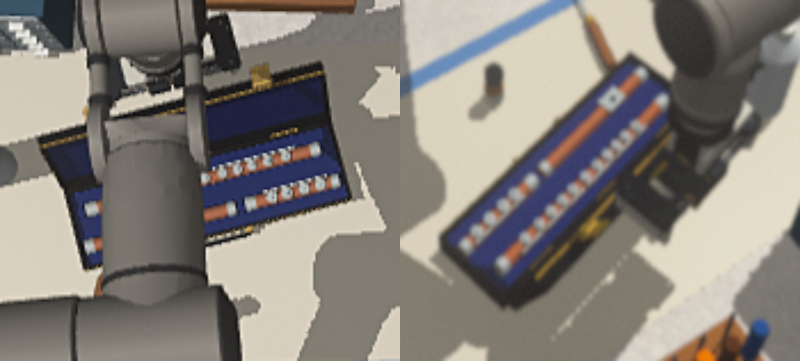

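The right-hand crop shows the fingers behind the lid, and the case has not moved. Next I swing the lid over.

Request:
arm_command(
  moves=[
    [[-0.01,0,-0.003],[0,0,0],0],
    [[-0.02,0,-0.006],[0,0,0],0],
    [[-0.03,0,-0.009],[0,0,0],0],
    [[-0.04,0,-0.012],[0,0,0],0],
    [[-0.05,0,-0.015],[0,0,0],0],
  ],
)

```text
time: 3.2
tool_pos: [0.6769, 0.1181, 0.1263]
tool_rot: [3.14, -0.01, 0.237]
contact_force: [5.1, 1.9, 4.3]
opening: 0.0007
grip_force: 2.7
```

Request:
arm_command(
  moves=[
    [[-0.008,0,-0.003],[0,0,0],0],
    [[-0.016,0,-0.006],[0,0,0],0],
    [[-0.025,0,-0.009],[0,0,0],0],
    [[-0.034,0,-0.012],[0,0,0],0],
    [[-0.044,0,-0.014],[0,0,0],0],
  ],
)

```text
time: 3.7
tool_pos: [0.63, 0.1073, 0.1352]
tool_rot: [-3.142, 0.002, 0.238]
contact_force: [3.1, -0.1, -2.0]
opening: 0.0004
grip_force: 1.2
```

```bash
python3 -c "from h import *;st()"
```

```text
3.7 [0.073  0.0034 0.1352] [-3.1415  0.0019  0.2377] [ 3.0991 -0.1426 -2.0205] 0.0003969782478506249
```

Request:
arm_command(
  moves=[
    [[-0.007,0,0],[0,0,0],0],
    [[-0.014,0,0.001],[0,0,0],0],
    [[-0.021,0,0.002],[0,0,0],0],
    [[-0.027,0,0.004],[0,0,0],0],
    [[-0.034,0,0.006],[0,0,0],0],
  ],
)

```text
time: 4.2
tool_pos: [0.5977, 0.0996, 0.1296]
tool_rot: [3.142, 0.0, 0.238]
contact_force: [1.3, 1.0, 3.8]
opening: 0.0005
grip_force: 1.3
```

Request:
arm_command(
  moves=[
    [[-0.006,0,0.002],[0,0,0],0],
    [[-0.012,0,0.005],[0,0,0],0],
    [[-0.018,0,0.008],[0,0,0],0],
    [[-0.024,0,0.011],[0,0,0],0],
    [[-0.03,0,0.015],[0,0,0],0],
  ],
)

```text
time: 4.7
tool_pos: [0.5685, 0.0925, 0.1142]
tool_rot: [-3.142, 0.0, 0.238]
contact_force: [1.1, 0.7, 1.6]
opening: 0.0006
grip_force: 0.9
```

```bash
python3 -c "from h import *;st()"
```

```text
4.7 [0.0097 0.0035 0.1142] [-3.1416  0.0004  0.2379] [1.0808 0.6925 1.6082] 0.000602173380827499
```

Request:
arm_command(
  moves=[
    [[-0.005,0,0.003],[0,0,0],0],
    [[-0.01,0,0.007],[0,0,0],0],
    [[-0.015,0,0.012],[0,0,0],0],
    [[-0.02,0,0.017],[0,0,0],0],
    [[-0.024,0,0.022],[0,0,0],0],
  ],
)

```text
time: 5.2
tool_pos: [0.5452, 0.0868, 0.0921]
tool_rot: [3.142, 0.0, 0.238]
contact_force: [0.1, -0.0, 1.1]
opening: 0.0004
grip_force: 0.5
```

Request:
arm_command(
  moves=[
    [[-0.003,0,0.005],[0,0,0],0],
    [[-0.007,0,0.011],[0,0,0],0],
    [[-0.01,0,0.017],[0,0,0],0],
    [[-0.013,0,0.023],[0,0,0],0],
    [[-0.015,0,0.028],[0,0,0],0],
  ],
)

```text
time: 5.7
tool_pos: [0.5308, 0.0833, 0.0641]
tool_rot: [3.142, 0.0, 0.238]
contact_force: [0.6, -0.6, 1.1]
opening: 0.0004
grip_force: 0.4
```

Request:
arm_command(
  moves=[
    [[-0.002,0,0.003],[0,0,0],0],
    [[-0.003,0,0.006],[0,0,0],0],
    [[-0.003,0,0.008],[0,0,0],0],
    [[-0.003,0,0.01],[0,0,0],0],
    [[-0.003,0,0.011],[0,0,0],0],
  ],
)

```text
time: 6.2
tool_pos: [0.5281, 0.0827, 0.0542]
tool_rot: [3.141, 0.0, 0.238]
contact_force: [-4.8, -0.2, 13.1]
opening: 0.0
grip_force: 6.7
```

```bash
python3 -c "from h import *;st()"
```

```text
6.2 [-0.0318  0.0035  0.0542] [3.1415 0.0003 0.2379] [-4.7764 -0.1602 13.1172] 3.0391225292602283e-05
```

Request:
arm_command(
  moves=[
    [[0,0,-0.01],[0,0,0],0],
    [[0,0,-0.03],[0,0,0],0],
    [[0,0,-0.06],[0,0,0],0],
    [[-0.02,0.04,-0.09],[0,0,0],0],
    [[-0.04,0.08,-0.1],[0,0,0],0],
  ],
)

```text
time: 6.7
tool_pos: [0.5097, -0.0044, 0.1567]
tool_rot: [3.14, -0.005, 0.241]
contact_force: [-0.4, -0.1, -0.1]
opening: 0.0005
grip_force: 0.0
```

Request:
arm_command(
  moves=[
    [[-0.03,0.03,0],[0,0,0],0],
    [[-0.06,0.06,0],[0,0,0],0],
    [[-0.09,0.09,0],[0,0,0],0],
    [[-0.12,0.12,0],[0,0,0],0],
    [[-0.15,0.15,0],[0,0,0],0],
  ],
)

```text
time: 7.2
tool_pos: [0.397, -0.187, 0.1544]
tool_rot: [3.14, -0.001, 0.238]
contact_force: [1.6, -0.4, -0.2]
opening: 0.0006
grip_force: 0.0
```

```bash
python3 -c "
from h import *;st()
im=robot.read_camera('top');cv2.imwrite('pics/t2.png',im[:,:,::-1]);a=im[128:248,160:310,::-1]
b=robot.read_camera('scene')[:,:,::-1];cv2.imwrite('pics/s2.png',b);b=b[130:290,210:380]
cv2.imwrite('pics/p2.png',np.hstack([cv2.resize(a,(400,320)),cv2.resize(b,(400,320))]))"
```

```text
7.2 [-0.2228 -0.2277  0.1544] [ 3.1404 -0.0009  0.238 ] [ 1.6166 -0.4236 -0.2389] 0.0006155967167691332
```

View pics/p2.png

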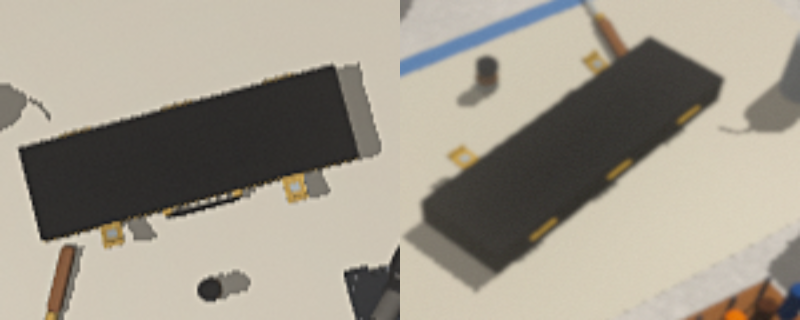

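The lid is shut flat, with corners at crop (20,148), (332,65), (358,158) and (42,240). The catches stick out at (113,235) and (295,188), with the screwdriver top at (67,248).

```bash
python3 - <<'E'
from h import *
f=lambda x,y,z:ray("top",160+x/2.667,128+y/2.667,z)
for n,p in dict(rl=(20,148,.054),rr=(332,65,.054),fr=(358,158,.054),fl=(42,240,.054),
 tipL=(113,247,.05),tipR=(297,201,.05),oil=(209,289,.056),drv=(68,246,.015),drv2=(48,320,.01)).items(): print(n,own(f(*p)))
im=cv2.imread('pics/t2.png');h=cv2.cvtColor(im,cv2.COLOR_BGR2HSV)
m=cv2.inRange(h,(15,90,90),(32,255,255));m[:,:180]=0;m[:195]=0
k,l,s,c=cv2.connectedComponentsWithStats(m)
for i in range(1,k):
  if s[i,4]>8: print(s[i],own(ray("top",*c[i],.045)))
E
```

```text
rl [0.0567 0.1972 0.054 ]
rr [ 0.0555 -0.1968  0.054 ]
fr [-0.0626 -0.1972  0.054 ]
fl [-0.059   0.1989  0.054 ]
tipL [-0.0894  0.1182  0.05  ]
tipR [-0.0936 -0.1122  0.05  ]
oil [-0.1688  0.0182  0.056 ]
drv [-0.072   0.1762  0.015 ]
drv2 [-0.1541  0.2239  0.01  ]
[266 195  10   9  56] [-0.0782 -0.1125  0.045 ]
[355 195   7   7  15] [-0.1509 -0.3844  0.045 ]
[247 199   4   3  10] [-0.0628 -0.0436  0.045 ]
[221 205   5   4  10] [-0.062   0.0432  0.045 ]
[394 209  14   9  62] [-0.2337 -0.5063  0.045 ]
[198 211   9  10  57] [-0.0727  0.1167  0.045 ]
[471 251   9  64 349] [-0.5077 -0.6716  0.045 ]
[507 339   5  45 144] [-0.7604 -0.7091  0.045 ]
```

Request:
arm_command(
  moves=[
    [[0.03,-0.025,0],[0,0,0],0],
    [[0.07,-0.06,0],[0,0,0],0],
    [[0.11,-0.09,0.01],[0,0,0],0],
    [[0.135,-0.114,0.03],[0,0,0],0],
    [[0.136,-0.115,0.06],[0,0,0],0],
  ],
)

```text
time: 7.8
tool_pos: [0.5066, -0.0378, 0.0946]
tool_rot: [3.14, -0.006, 0.243]
contact_force: [-1.0, -0.9, -0.2]
opening: 0.0003
grip_force: 0.0
```

```bash
python3 -c "from h import *;st()"
```

```text
7.8 [-0.0812 -0.1086  0.0946] [ 3.1399 -0.0058  0.2425] [-0.9622 -0.9305 -0.1906] 0.00030534002073580053
```

Request:
arm_command(
  moves=[
    [[-0.003,0.004,0],[0,0,0],0],
    [[-0.003,0.004,0.01],[0,0,0],0],
    [[-0.003,0.004,0.02],[0,0,0],0],
    [[-0.003,0.004,0.03],[0,0,0],0],
    [[-0.003,0.004,0.04],[0,0,0],0],
  ],
)

```text
time: 8.3
tool_pos: [0.5011, -0.047, 0.0535]
tool_rot: [3.141, -0.001, 0.237]
contact_force: [0.1, 0.6, 0.4]
opening: -0.0
grip_force: 0.0
```

```bash
python3 -c "from h import *;st()"
```

```text
8.3 [-0.0887 -0.1162  0.0535] [ 3.141  -0.0009  0.2366] [0.0967 0.6156 0.4499] -4.067172359130302e-05
```

Request:
arm_command(
  moves=[
    [[0.001,0,0.008],[0,0,0],0],
    [[0.001,0,0.016],[0,0,0],0],
    [[0.001,0,0.024],[0,0,0],0],
    [[0.001,0,0.031],[0,0,0],0],
    [[0.001,0,0.038],[0,0,0],0],
  ],
)

```text
time: 8.8
tool_pos: [0.505, -0.0459, 0.0166]
tool_rot: [3.14, -0.007, 0.237]
contact_force: [9.7, 12.7, 23.1]
opening: 0.0005
grip_force: 11.6
```

Request:
arm_command(
  moves=[
    [[0.002,0,0],[0,0,0],0],
    [[0.004,0,0],[0,0,0],0],
    [[0.006,0,0],[0,0,0],0],
    [[0.007,0,0],[0,0,0],0],
    [[0.008,0,0],[0,0,0],0],
  ],
)

```text
time: 9.3
tool_pos: [0.5096, -0.0444, 0.0156]
tool_rot: [3.141, 0.0, 0.238]
contact_force: [1.4, -1.7, 1.1]
opening: 0.0003
grip_force: 0.9
```

```bash
python3 -c "from h import *;st()"
```

```text
9.3 [-0.0798 -0.1157  0.0156] [3.1414 0.0003 0.2378] [ 1.3732 -1.7093  1.0727] 0.0002704751675725824
```

Request:
arm_command(
  moves=[
    [[0.001,0,0],[0,0,0],0],
    [[0.001,0,0],[0,0,0],0],
    [[0.002,0,0],[0,0,0],0],
    [[0.002,0,0],[0,0,0],0],
    [[0.002,0,0],[0,0,0],0],
  ],
)

```text
time: 9.8
tool_pos: [0.5112, -0.0436, 0.0154]
tool_rot: [-3.141, 0.001, 0.238]
contact_force: [0.1, 0.1, -0.8]
opening: 0.0001
grip_force: 0.2
```

```bash
python3 -c "
from h import *;st()
im=robot.read_camera('top');cv2.imwrite('pics/t3.png',im[:,:,::-1]);a=im[128:248,160:310,::-1]
b=robot.read_camera('scene')[:,:,::-1];b=b[130:290,210:380]
cv2.imwrite('pics/p3.png',np.hstack([cv2.resize(a,(400,320)),cv2.resize(b,(400,320))]))"
```

```text
9.8 [-0.078  -0.1152  0.0154] [-3.1411  0.0009  0.2378] [ 0.1358  0.1227 -0.7956] 6.508299144458593e-05
```

View pics/p3.png

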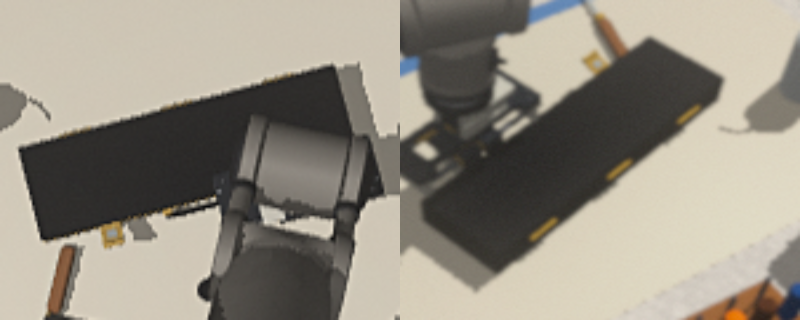

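The case has not moved (corners as before). I keep easing the right catch flat.

Request:
arm_command(
  moves=[
    [[0.001,0,0],[0,0,0],0],
    [[0.001,0,0],[0,0,0],0],
    [[0.002,0,0],[0,0,0],0],
    [[0.002,0,0],[0,0,0],0],
    [[0.002,0,0],[0,0,0],0],
  ],
)

```text
time: 10.4
tool_pos: [0.5126, -0.0434, 0.0156]
tool_rot: [-3.141, 0.002, 0.238]
contact_force: [-6.2, -1.4, 1.0]
opening: 0.0005
grip_force: 2.6
```

```bash
python3 -c "from h import *;st()"
```

```text
10.4 [-0.0766 -0.1154  0.0156] [-3.1411  0.0019  0.2379] [-6.2005 -1.3692  0.9927] 0.0005362074969100935
```

Request:
arm_command(
  moves=[
    [[-0.012,0,0],[0,0,0],0],
    [[-0.022,0,0],[0,0,0],0],
    [[-0.022,0,-0.03],[0,0,0],0],
    [[-0.022,0,-0.06],[0,0,0],0],
    [[-0.022,0,-0.09],[0,0,0],0],
  ],
)

```text
time: 10.9
tool_pos: [0.4921, -0.0485, 0.1068]
tool_rot: [3.141, -0.001, 0.237]
contact_force: [-0.3, -0.3, -0.9]
opening: 0.0009
grip_force: 0.0
```

Request:
arm_command(
  moves=[
    [[0,-0.045,0],[0,0,0],0],
    [[0,-0.09,0],[0,0,0],0],
    [[0,-0.135,0],[0,0,0],0],
    [[0,-0.18,0],[0,0,0],0],
    [[0.003,-0.23,0],[0,0,0],0],
  ],
)

```text
time: 11.4
tool_pos: [0.4405, 0.177, 0.106]
tool_rot: [3.142, -0.001, 0.237]
contact_force: [1.3, 0.2, 0.6]
opening: 0.0006
grip_force: 0.0
```

Request:
arm_command(
  moves=[
    [[0,0,0],[0,0,0],0],
    [[0,0,0.01],[0,0,0],0],
    [[0,0,0.02],[0,0,0],0],
    [[0,0,0.03],[0,0,0],0],
    [[0,0,0.035],[0,0,0],0],
  ],
)

```text
time: 11.9
tool_pos: [0.4406, 0.1742, 0.0691]
tool_rot: [3.141, 0.002, 0.235]
contact_force: [0.3, 0.4, -0.1]
opening: 0.0002
grip_force: 0.0
```

```bash
python3 -c "from h import *;st()"
```

```text
11.9 [-0.0954  0.113   0.0691] [3.1415 0.0023 0.2354] [ 0.2651  0.4476 -0.1184] 0.0002463916208967701
```

Request:
arm_command(
  moves=[
    [[0.005,-0.002,0.005],[0,0,0],0],
    [[0.005,-0.002,0.012],[0,0,0],0],
    [[0.005,-0.002,0.02],[0,0,0],0],
    [[0.005,-0.002,0.028],[0,0,0],0],
    [[0.005,-0.002,0.035],[0,0,0],0],
  ],
)

```text
time: 12.4
tool_pos: [0.4453, 0.1788, 0.035]
tool_rot: [3.141, -0.0, 0.238]
contact_force: [-0.6, 0.5, 0.2]
opening: 0.0003
grip_force: 0.5
```

Request:
arm_command(
  moves=[
    [[0,0,0.005],[0,0,0],0],
    [[0,0,0.009],[0,0,0],0],
    [[0,0,0.013],[0,0,0],0],
    [[-0.001,0,0.017],[0,0,0],0],
    [[-0.001,0,0.019],[0,0,0],0],
  ],
)

```text
time: 12.9
tool_pos: [0.4486, 0.1795, 0.0182]
tool_rot: [3.142, -0.01, 0.238]
contact_force: [6.5, 2.0, 11.1]
opening: 0.0005
grip_force: 5.7
```

```bash
python3 -c "from h import *;st()"
```

```text
12.9 [-0.0864  0.1163  0.0182] [ 3.1415 -0.01    0.2376] [ 6.4988  2.0266 11.1235] 0.000545742881925958
```

Request:
arm_command(
  moves=[
    [[0.002,0,0],[0,0,0],0],
    [[0.004,0,0],[0,0,0],0],
    [[0.006,0,0],[0,0,0],0],
    [[0.008,0,0],[0,0,0],0],
    [[0.01,0,0],[0,0,0],0],
  ],
)

```text
time: 13.4
tool_pos: [0.4536, 0.1808, 0.0164]
tool_rot: [3.141, 0.001, 0.238]
contact_force: [0.4, 0.1, 0.4]
opening: 0.0004
grip_force: 0.8
```

Request:
arm_command(
  moves=[
    [[0.001,0,0],[0,0,0],0],
    [[0.002,0,0],[0,0,0],0],
    [[0.003,0,0],[0,0,0],0],
    [[0.003,0,0],[0,0,0],0],
    [[0.003,0,0],[0,0,0],0],
  ],
)

```text
time: 13.9
tool_pos: [0.4567, 0.1815, 0.0165]
tool_rot: [3.142, 0.001, 0.238]
contact_force: [-0.7, 0.7, -1.1]
opening: 0.0003
grip_force: 0.3
```

```bash
python3 -c "from h import *;st()"
```

```text
13.9 [-0.078   0.1164  0.0165] [3.1415 0.0007 0.2378] [-0.6622  0.6637 -1.0817] 0.00032401353639233414
```

Request:
arm_command(
  moves=[
    [[0.001,0,0],[0,0,0],0],
    [[0.001,0,0],[0,0,0],0],
    [[0.002,0,0],[0,0,0],0],
    [[0.002,0,0],[0,0,0],0],
    [[0.002,0,0],[0,0,0],0],
  ],
)

```text
time: 14.4
tool_pos: [0.4585, 0.182, 0.0166]
tool_rot: [3.142, 0.001, 0.238]
contact_force: [-2.7, -1.0, 0.2]
opening: 0.0007
grip_force: 1.4
```

```bash
python3 -c "from h import *;st()"
```

```text
14.4 [-0.0761  0.1164  0.0166] [3.1415 0.0009 0.2378] [-2.7252 -1.0428  0.1551] 0.0007460681052799988
```

One more millimetre, then back off, rise, retreat and look.

Request:
arm_command(
  moves=[
    [[0.001,0,0],[0,0,0],0],
    [[0.001,0,0],[0,0,0],0],
    [[0.001,0,0],[0,0,0],0],
    [[-0.01,0,0],[0,0,0],0],
    [[-0.022,0,0],[0,0,0],0],
  ],
)

```text
time: 14.9
tool_pos: [0.4384, 0.177, 0.0169]
tool_rot: [3.141, -0.002, 0.238]
contact_force: [-0.1, 0.8, -0.0]
opening: 0.0004
grip_force: 0.0
```

Request:
arm_command(
  moves=[
    [[0,0,-0.03],[0,0,0],0],
    [[0,0,-0.07],[0,0,0],0],
    [[-0.01,0.02,-0.11],[0,0,0],0],
    [[-0.04,0.06,-0.12],[0,0,0],0],
    [[-0.06,0.1,-0.12],[0,0,0],0],
  ],
)

```text
time: 15.4
tool_pos: [0.4037, 0.0649, 0.1389]
tool_rot: [3.14, -0.006, 0.24]
contact_force: [1.2, -0.9, -0.5]
opening: 0.0007
grip_force: 0.0
```

Request:
arm_command(
  moves=[
    [[-0.01,0.045,0],[0,0,0],0],
    [[-0.02,0.09,0],[0,0,0],0],
    [[-0.03,0.135,0],[0,0,0],0],
    [[-0.04,0.18,0],[0,0,0],0],
    [[-0.05,0.225,0],[0,0,0],0],
  ],
)

```text
time: 15.9
tool_pos: [0.4076, -0.1673, 0.1373]
tool_rot: [3.14, -0.002, 0.238]
contact_force: [0.7, -0.3, -0.2]
opening: 0.0004
grip_force: 0.0
```

```bash
python3 -c "
from h import *;st()
im=robot.read_camera('top');cv2.imwrite('pics/t4.png',im[:,:,::-1]);a=im[128:248,160:310,::-1]
b=robot.read_camera('scene')[:,:,::-1];b=b[130:290,210:380]
cv2.imwrite('pics/p4.png',np.hstack([cv2.resize(a,(400,320)),cv2.resize(b,(400,320))]))"
```

```text
15.9 [-0.2078 -0.2111  0.1373] [ 3.1396 -0.002   0.2375] [ 0.7384 -0.3095 -0.1666] 0.0003922417654662949
```

View pics/p4.png

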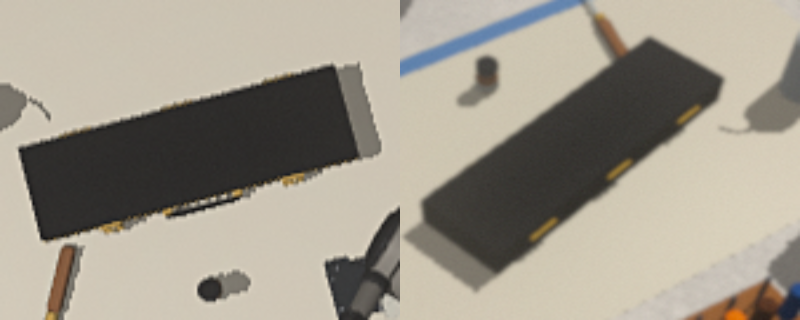

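Both catches are now thin slivers against the front, at (113,227) and (293,179); the case, bottle and screwdriver have not moved. I check how far each stands out, close up.

```bash
python3 -c "
from h import *
im=cv2.imread('pics/t4.png')
a=im[200:224,188:218];b=im[182:206,256:286]
cv2.imwrite('pics/z4.png',np.hstack([cv2.resize(x,(390,312),interpolation=cv2.INTER_NEAREST) for x in(a,b)]))
h=cv2.cvtColor(im,cv2.COLOR_BGR2HSV)
m=cv2.inRange(h,(12,80,80),(34,255,255));m[:,:190]=0;m[:185]=0;m[:,290:]=0;m[225:]=0
k,l,s,c=cv2.connectedComponentsWithStats(m)
for i in range(1,k):
  if s[i,4]>4:
    v,u=np.where(l==i);P=np.array([own(ray('top',x,y,.03)) for x,y in zip(u,v)]);print(s[i],P.mean(0),P[:,0].min(),P[:,0].max())
"
```

```text
[263 193  11   5  29] [-0.0625 -0.1123  0.03  ] -0.0687535719625529 -0.05664450820894209
[247 199   4   3  11] [-0.062  -0.0428  0.03  ] -0.06605579489308462 -0.057983237419126366
[221 205   6   4  13] [-0.0615  0.0439  0.03  ] -0.06604372080542284 -0.05797214695204008
[195 211  12   5  29] [-0.0623  0.1176  0.03  ] -0.06884571595140677 -0.05735073900518383
```

View pics/z4.png

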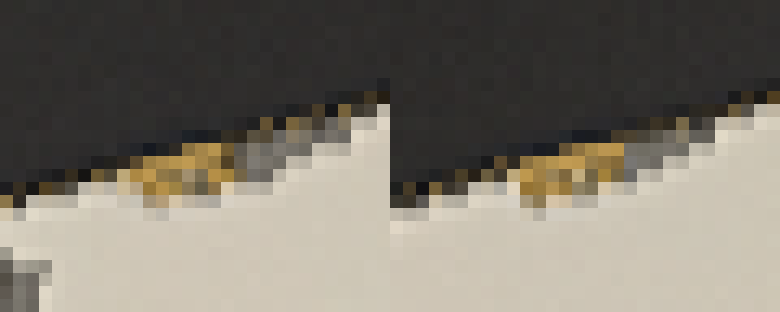

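Both catches stand out only about 9 mm, the flat-down figure, so I hand in.

```bash
python3 -c "from cell import robot;print(robot.hand_in())"
```

```text
the job is handed in; nothing more can be done
None
```

I handed the job in at about 16 s: the last pictures show the lid fully shut, both catches flat on the front (to the roughly 3 mm the camera resolves), and the case, oil bottle and screwdriver where they were; I briefly pressed one catch with about 28 N in all.

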